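# Draw the dusty filter cassette from the desk air purifier over its dust tray

### The arm

A 6-joint arm with a two-finger parallel gripper is mounted at the origin on the work surface. World frame = base frame: x ahead of the robot, y to its left, z up, the work surface at z = 0. Lengths are in m, angles in degrees, forces in N, time in s.
With the tool pointing down it reaches from about 0.25 to 0.85 m from the base axis. Payload 12.5 kg.
Tool frame: the origin (TCP) lies on the centre line of the jaws, within the pads' length; the fingertips stand 22 mm ahead of it and the grasp point (between the pads) lies 3 mm ahead of it; z points along the fingers, y is the line along which they close (so a half turn about z gives the same grasp; the last joint's range is limited). The gripper opens to 93 mm and grips with 3 to 60 N. Pads are 15 mm wide; open, the fingers measure 128 mm over their backs; the gripper's body (75 mm by 188 mm) begins 65 mm behind the grasp point.
Start: joints at [-68.56, 20.094, 94.641, -0, 65.266, -4.847], TCP at [0.244, -0.493, 0.241] pointing down, gripper open.
Joint ranges: [-157.81, 157.81], [-45, 120.19], [0.68, 151.7], [-89.99, 269.99], [4.06, 180], [-164.3, 164.3]. Speed limits (degrees/s): [127.2, 127.2, 159.86, 180, 180, 180].

### API

Orientations are given as a 3x3 rotation matrix whose columns are the frame's x, y, z axes.
In Python, from workcell import manip, imaging, nets gives the robot as it stands.
- The arm moves only by the tool move_arm, never from a script. Its argument "targets" is a list that holds one entry, the list of rows, each a list of 7 numbers: the closure, from 0 (fully open) to 1 (shut), then the shift along the world's x, y, z in m, then the turn, a rotation vector about the world's x, y, z in degrees. A call has 1 to 5 rows; each row shifts and turns the commanded pose from where the row before left it; what a row does not reach is not made up. A row lasts 1/8 s, in which the tool goes at most 62.5 mm and 10.7 degrees, less where a joint would pass 70% of its speed; a pose out of reach is approached as far as the arm can. A call with a gripper value outside its range is refused whole. The fingers move at their own pace and stop on an object; "grip_force" is the grip in N (left out, the last holds). Time passes only in rows, so rows that do not move let the fingers close. It gives the time, the measured TCP pose, the force, the opening and the grip force at its end, in the units of the state.
- manip.get_obs(): the state, without advancing time (a new reading comes with each control period).
- imaging.capture(name): name is "side" or "top"; returns the picture (384x512x3 uint8, red, green, blue); there is no depth.
- imaging.camera_params(name): a dict with "K" (3x3 intrinsics, pixels), "R" (3x3) and "t" (3): a world point X has camera coordinates R X + t. Camera axes: x right, y down, z forward; pixel columns grow to the right and rows downward; lengths in m; the calibration is good to about 2 mm. A picture is of the moment at which its call begins. camera_params takes no time and is no camera call.
- manip.close_job(): hands the job in; it is judged then, once.
Trained networks look in the newest picture that a camera, given by its name, has taken for a name from the list of things; names that differ only in an ending like _2 or _b are one class to them, and where a whole thing is asked for, a point or a joint stands for the part that bears it (a point fixed in the world has none). Each returns a list of dicts, best first, with "conf" (0 to 1); they miss things now and then, are a little off and sometimes report something else, mostly with a low value. They report only what shows in the picture. A call takes as long as a camera call.
- nets.spot_in(camera, target): "extent" ([left, top, right, bottom] in pixels, round what is visible of it).
- nets.trace(camera, target): "mask" (384x512 bool, what is visible of it) and "extent" ([left, top, right, bottom] in pixels, round what is visible of it).
The state is a dict: "time": time; "joint_pos": joint angles; "dq": joint speeds; "joint_torque": joint torques, N m; "position": TCP position; "eef_rot": TCP orientation; "force": force on the tool from outside, world axes, zero at the start; "wrist_torque": the same for the moment, N m; "width": opening from 0.0 (shut) to 1.0 (fully open); "grip_force": force on a finger pad.
Only numpy, scipy, OpenCV 4.12 (cv2) and the standard library are available. Lean on these libraries where they do the work, as an engineer would, in place of code of your own. Each camera call takes 0.05 s, during which the arm holds its last target. There are 200 camera calls.

### The job

The little air purifier's filter needs checking, without dust falling on the painting paper. First seat the blue dust tray fully down on the two orange pegs of the purifier's foot plate, and let go of it; then squeeze the filter cassette's two orange side catches together, lift the cassette straight up out of the purifier and hold it upright over the middle of the tray, clear of everything. Finish while still holding it there by the squeezed catches, with the tray still seated, and leave the paint dish, the paint jar and the phone handset where they are.

Things in the scene. Friction and masses are not known exactly. Their poses are not given: they have to be found in the camera images.
- purifier: Desk air purifier, fixed. White box 160 (x) x 120 (y) x 115 mm high; origin under the box's centre, on the table; z up. A grey foot plate, 8 mm thick, lies along its +y side (x -85 to 85, y 60 to 195 mm). The cassette stands in a well in the middle of the box's top.
- bay (a point): On top of the foot plate, half-way between its two orange pegs (130 mm along +y from the purifier's origin, 8 mm above the table), where the centre of the tray's underside must come; axes as the purifier's. The pegs stand at x = +-50 mm from it: 12 mm thick, 10 mm high, the upper 4 mm tapered to 6 mm.
- well_top (a point): Point at the middle of the well's mouth, level with the top of the white box (115 mm above the table); axes as the purifier's.
- tray_grip (a point): Loose blue dust tray, 0.15 to 0.3 kg, 150 (x) x 100 (y) mm, walls 34 mm high, the same either way round. In its middle an upright white lifting rib: 14 mm thick (x), 60 mm long (y), from the inner floor (15 mm above the underside) to 65 mm above the underside. This point is in the rib, 45 mm above the underside: grip there, across the 14 mm. z up.
- tray_foot (a point): Centre of the dust tray's underside; axes as the tray's. Two sockets of 16 mm diameter open in the underside at x = +50 and -50 mm, 12 mm deep. At the start the tray lies on the table beside the purifier.
- cassette_grip (a point): Grey filter cassette, 0.11 to 0.27 kg, 115 mm tall, starts latched in the well, axes as the purifier's. This point: middle of its head, between the two orange finger tabs, 99 mm above its underside, 27 mm above the purifier's top. Tabs: outer faces at y = +-30 mm (46 mm over both when fully squeezed), 26 mm wide (x), 36 mm high. A grey block 26 x 23 mm stands between them.
- cassette_foot (a point): Centre of the cassette's underside, 72 mm below the purifier's top while seated: it must rise straight up by more than that to come free. The part in the well is 96 (x) x 50 (y) mm with 1.5 to 2 mm of play all round. Flanges at its ends in x, 17 to 53 mm out, rise to 7 mm above the purifier's top. Axes as the cassette's.
- catch_left (a joint): How far the +y catch is squeezed inwards: 0 m at rest, 0.007 m fully in; squeeze it fully in. A spring pushes it out with 2 N at rest, 5 N fully in. Unless both catches are squeezed the cassette lifts only 2 mm.
- catch_right (a joint): The same for the -y catch.
- paint_dish: White paint dish, 120 mm across, 35 mm high, standing loose; origin under its centre. Leave alone.
- paint_jar: Small paint jar with a red cap, 56 mm across, 85 mm high, standing loose; origin under its centre. Leave alone.
- handset: White phone handset lying loose, 45 (x) x 150 (y) x 22 mm; origin under its centre. Leave alone.

How it is judged (in metres and radians):
On the way, in this order (a step that is already met when the one before it is completed fails the run):
1. the dust tray is seated fully down on both pegs and let go (horizontal distance between tray_foot and bay below 0.005 m and z of tray_foot in the frame of bay below 0.003 m and angle between the x axis of tray_foot and the x axis of bay, either way round below 0.06 rad and angle between tray_foot's own z axis and vertical below 0.05 rad and contact force between the fingers and tray below 0.1 N), for 0.2 s.
2. both catches are squeezed in by the fingers while the cassette is still in its well (value of joint each of catch_left, catch_right above 0.0045 m and contact force between the fingers and cassette above 2 N and z of cassette_foot in the frame of well_top below -0.06 m), for 0.1 s.
3. the cassette is lifted clear above the purifier (z of cassette_foot in the frame of well_top above 0.003 m and contact force between cassette and purifier below 0.1 N), for 0.1 s.
At the end, for the whole second after the job is handed in: Tray on its pegs: within 5 mm, 3 mm in height, 0.06 rad, level, fingers off. Cassette held still by both catches (each over 4.5 mm in, over 2 N), upright within 0.2 rad, its underside within 30 mm of the tray centre and over 70 mm above the tray underside, touching neither tray nor purifier (all of step 1 and value of joint each of catch_left, catch_right above 0.0045 m and contact force between the fingers and cassette above 2 N and horizontal distance between cassette_foot and tray_foot below 0.03 m and z of cassette_foot in the frame of tray_foot above 0.07 m and angle between cassette_foot's own z axis and vertical below 0.2 rad and linear speed of cassette below 0.02 m/s and contact force between cassette and tray below 0.1 N and contact force between cassette and purifier below 0.1 N); the arm keeps its last pose, push and grip.
It fails at once if the paint dish is moved by more than 25 mm or tipped (distance of paint_dish from where it was at the start of the episode above 0.025 m or angle between paint_dish's own z axis and vertical above 0.4 rad).
It fails at once if the paint jar is moved by more than 25 mm or tipped (distance of paint_jar from where it was at the start of the episode above 0.025 m or angle between paint_jar's own z axis and vertical above 0.4 rad).
It fails at once if the phone handset is moved by more than 25 mm or tipped (distance of handset from where it was at the start of the episode above 0.025 m or angle between handset's own z axis and vertical above 0.4 rad).
It also fails if it takes over 64 s, if anything falls off the work surface, if the arm or the gripper's body presses on something with over 40 N, if the wrist force passes 120 N, or if a joint passes its speed limit or range.

## Working session

There is one attempt and no reset: what is moved stays moved. The work goes in short steps, Python scripts to look and compute and a tool call to move; the robot and the scene stay as the last step left them, time stands still between calls to the robot, and variables do not carry over. Pictures are saved under pics/ and viewed, at most 10 in all, crops included, and the job is handed in when it is done.

Besides the shell and the picture viewer there is one more tool, called after "Request:" by a JSON object that holds its "fn" and its "kwargs", one argument or row to a line. move_arm: Moves the arm, as the interface text tells. Its arguments: {"type":"object","properties":{"targets":{"type":"array"},"grip_force":{"type":"number"}},"required":["targets"]}

```bash
ls; mkdir -p pics; python3 - <<'E'
from workcell import manip, imaging, nets
import cv2,numpy as np
o=manip.get_obs();print({k:np.round(v,3).tolist() for k,v in o.items()})
ims=[]
for c in("top","side"):
    im=imaging.capture(c);cv2.imwrite(f"pics/{c}0.png",im[:,:,::-1])
    p=imaging.camera_params(c);print(c,np.round(p["K"],1).tolist(),np.round(p["R"],4).tolist(),np.round(p["t"],4).tolist())
    for n in("purifier","tray_grip","cassette_grip","catch_left","paint_dish","paint_jar","handset"):
        print(n,[(np.round(d["extent"]).tolist(),round(float(d["conf"]),2)) for d in nets.spot_in(c,n)][:3])
E
```

```text
pics
{'time': 0.0, 'joint_pos': [-68.561, 20.123, 94.676, -0.001, 65.264, -4.847], 'dq': [0.002, -0.03, 0.015, -0.091, -0.0, 0.013], 'joint_torque': [0.0, -49.733, -28.525, 0.07, 0.026, -0.0], 'position': [0.243, -0.493, 0.24], 'eef_rot': [[0.897, 0.443, -0.0], [0.443, -0.897, 0.001], [0.0, -0.001, -1.0]], 'force': [-0.647, 0.765, -0.036], 'wrist_torque': [0.038, 0.026, -0.054], 'grip_force': 0.0, 'width': 0.998}
top [[386.8, 0.0, 252.3], [0.0, 386.8, 192.1], [0.0, 0.0, 1.0]] [[0.0089, -0.9998, -0.0189], [-0.9931, -0.0066, -0.1173], [0.1172, 0.0199, -0.9929]] [-0.0662, 0.632, 1.0108]
purifier [([201.0, 184.0, 302.0, 252.0], 0.75), ([105.0, 200.0, 161.0, 264.0], 0.69)]
tray_grip [([106.0, 201.0, 161.0, 262.0], 0.69), ([261.0, 192.0, 288.0, 235.0], 0.65)]
cassette_grip [([260.0, 191.0, 292.0, 236.0], 0.71)]
catch_left [([260.0, 214.0, 265.0, 220.0], 0.62), ([188.0, 121.0, 233.0, 157.0], 0.47)]
paint_dish [([189.0, 118.0, 234.0, 159.0], 0.82)]
paint_jar [([365.0, 203.0, 388.0, 225.0], 0.83)]
handset [([100.0, 202.0, 159.0, 262.0], 0.15)]
side [[402.1, 0.0, 245.5], [0.0, 402.1, 191.7], [0.0, 0.0, 1.0]] [[-0.9904, -0.1369, -0.0192], [-0.0843, 0.708, -0.7012], [0.1096, -0.6929, -0.7127]] [0.605, 0.1652, 0.9896]
purifier [([231.0, 159.0, 298.0, 264.0], 0.69)]
tray_grip [([257.0, 169.0, 272.0, 182.0], 0.16)]
cassette_grip [([246.0, 154.0, 287.0, 180.0], 0.7), ([229.0, 300.0, 312.0, 371.0], 0.23), ([264.0, 157.0, 273.0, 159.0], 0.18)]
catch_left [([260.0, 168.0, 271.0, 183.0], 0.52)]
paint_dish [([151.0, 216.0, 196.0, 258.0], 0.7)]
paint_jar [([261.0, 115.0, 277.0, 148.0], 0.64)]
handset [([210.0, 142.0, 232.0, 176.0], 0.89), ([233.0, 162.0, 298.0, 263.0], 0.28)]
```

View pics/top0.png

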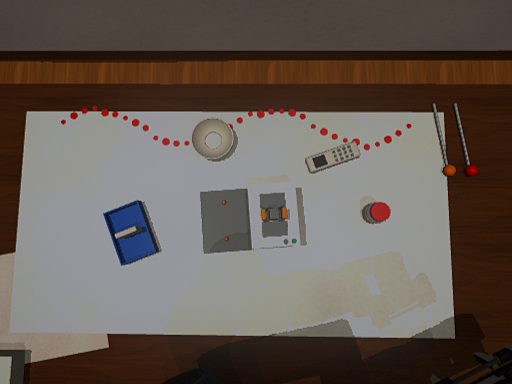

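View pics/side0.png

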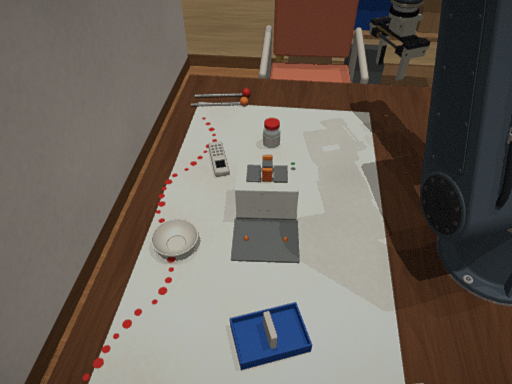

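The top picture shows the tray at about (132,232), turned; the pegs at (224,202) and (226,239); the orange tabs at (263,214) and (287,213). In the side picture the pegs are at (247,238) and (286,239), and the tray is at (270,335).

```bash
cat > h.py <<'E'
from workcell import manip, imaging, nets
import cv2,numpy as np
from scipy.optimize import minimize,least_squares
CP={c:imaging.camera_params(c) for c in("top","side")}
def proj(c,X):
    p=CP[c];q=np.atleast_2d(X)@np.array(p["R"]).T+p["t"];q=q@np.array(p["K"]).T;return q[:,:2]/q[:,2:]
def tri(uv):  # {cam:(u,v)}
    r=least_squares(lambda X:np.concatenate([proj(c,X)[0]-uv[c] for c in uv]),[0.5,0,.05]);return r.x,np.abs(r.fun).max()
def onplane(c,uv,z):
    return np.r_[least_squares(lambda X:proj(c,np.r_[X,z])[0]-uv,[0.5,0]).x,z]
def rz(a):return np.array([[np.cos(a),-np.sin(a),0],[np.sin(a),np.cos(a),0],[0,0,1]])
def blobs(im,lo,hi,minA=3):
    h=cv2.cvtColor(im,cv2.COLOR_RGB2HSV);m=cv2.inRange(h,np.array(lo),np.array(hi))
    n,l,s,ce=cv2.connectedComponentsWithStats(m);return [(np.round(ce[i],1).tolist(),s[i].tolist()) for i in range(1,n) if s[i,4]>=minA],m
def hullmask(c,P,S=4):
    q=cv2.convexHull(((proj(c,P)+.5)*S-.5).astype(np.float32));m=np.zeros((384*S,512*S),np.uint8)
    cv2.fillConvexPoly(m,np.round(q*16).astype(np.int32),255,shift=4);return cv2.resize(m,(512,384),interpolation=cv2.INTER_AREA)/255.
def fit(masks,box,x0,z=0.):
    def cost(x):
        P=box@rz(x[2]).T+[x[0],x[1],z]
        return sum(np.abs(hullmask(c,P)-m).sum()/m.sum() for c,m in masks.items())
    r=minimize(cost,x0,method="Nelder-Mead",options=dict(initial_simplex=np.array(x0)+np.array([[0,0,0],[.015,0,0],[0,.015,0],[0,0,.15]]),xatol=1e-4,fatol=1e-4));return r.x,r.fun
def traymask(im):
    _,m=blobs(im,(100,120,30),(130,255,255));n,l,s,ce=cv2.connectedComponentsWithStats(m);s[0,4]=0
    i=s[:,4].argmax();k=np.zeros_like(m);cs=cv2.convexHull(np.argwhere(l==i)[:,::-1].astype(np.int32));cv2.fillConvexPoly(k,cs,1);return k.astype(float)
TB=np.array([[x,y,z] for x in(-.075,.075) for y in(-.05,.05) for z in(0,.034)])
E
python3 - <<'E'
from h import *
M={}
for c in CP:
    im=imaging.capture(c)
    b,m=blobs(im,(5,150,80),(18,255,255));print(c,b)
    M[c]=traymask(im);print(M[c].sum(),np.argwhere(M[c]).min(0),np.argwhere(M[c]).max(0))
x0=[*onplane("top",(132,232),.02)[:2],np.pi/2-.3]
for s in([0],[-1],):
  for c in(["top","side"],["top"],["side"]):
    for a in(0,.6):
      x,f=fit({k:M[k] for k in c},TB,[x0[0],x0[1],x0[2]*0+a]);print(c,np.round(x,4),round(f,3))
for t,s in(((224,202),(247,238)),((226.5,239),(286,239))):print(tri({"top":t,"side":s}))
E
```

```text
top [([260.8, 72.2], [0, 60, 512, 24, 11228]), ([449.6, 169.8], [444, 165, 12, 11, 106]), ([223.2, 202.0], [222, 201, 4, 3, 10]), ([263.4, 214.0], [261, 209, 5, 11, 45]), ([283.8, 212.8], [281, 208, 6, 11, 53]), ([225.6, 238.5], [224, 237, 4, 4, 11])]
2165.0 [201 103] [264 155]
side [([314.2, 26.4], [274, 0, 84, 57, 3610]), ([278.0, 56.3], [277, 56, 3, 2, 3]), ([272.7, 65.6], [271, 62, 6, 11, 17]), ([279.4, 62.6], [278, 62, 4, 3, 8]), ([287.3, 63.3], [285, 63, 6, 2, 9]), ([294.3, 64.6], [291, 63, 7, 5, 17]), ([300.7, 63.6], [298, 63, 6, 3, 7]), ([311.4, 64.8], [308, 63, 7, 6, 13]), ([321.8, 64.4], [316, 63, 12, 4, 19]), ([333.6, 65.6], [329, 64, 11, 4, 18]), ([201.0, 66.0], [200, 66, 3, 1, 3]), ([213.5, 67.2], [212, 67, 4, 2, 4]), ([319.0, 67.3], [318, 67, 3, 2, 3]), ([256.6, 71.6], [255, 69, 4, 6, 7]), ([197.0, 70.3], [196, 70, 3, 2, 3]), ([209.3, 70.7], [209, 70, 2, 2, 3]), ([185.7, 74.0], [185, 73, 2, 3, 3]), ([232.7, 73.3], [232, 73, 2, 2, 3]), ([187.5, 78.2], [185, 74, 6, 10, 11]), ([195.8, 74.8], [192, 74, 10, 3, 13]), ([223.2, 84.2], [203, 75, 38, 18, 247]), ([247.4, 78.0], [2
[... 9919 characters left out ...]
435.6, 379.2], [435, 378, 3, 3, 5])]
3785.0 [303 230] [368 311]
['top', 'side'] [0.5224 0.2713 0.389 ] 0.113
['top', 'side'] [0.5222 0.2716 0.3874] 0.114
['top'] [0.5216 0.2731 0.3942] 0.065
['top'] [0.5212 0.2738 0.3814] 0.065
['side'] [0.5228 0.2699 0.3842] 0.027
['side'] [0.5226 0.2698 0.3871] 0.027
['top', 'side'] [0.5224 0.2713 0.389 ] 0.113
['top', 'side'] [0.5222 0.2716 0.3874] 0.114
['top'] [0.5216 0.2731 0.3942] 0.065
['top'] [0.5212 0.2738 0.3814] 0.065
['side'] [0.5228 0.2699 0.3842] 0.027
['side'] [0.5226 0.2698 0.3871] 0.027
(array([0.60582054, 0.01743983, 0.0103931 ]), np.float64(0.5741167479724822))
(array([0.50514476, 0.00882602, 0.01083388]), np.float64(0.20054197051771894))
```

```bash
python3 - <<'E'
from h import *
a,ea=tri({"top":(223.2,202),"side":(245.6,237.9)});b,eb=tri({"top":(225.6,238.5),"side":(284.6,238.9)})
print(a,ea,b,eb)
d=a-b;yaw=np.arctan2(d[1],d[0]);m=(a+b)/2;R=rz(yaw)
print("bay",m,np.linalg.norm(d[:2]),"yaw",np.degrees(yaw),"pur",m[:2]-.13*R[:2,1])
for c,t in(("top",[(223.2,202),(225.6,238.5)]),("side",[(245.6,237.9),(284.6,238.9)])):
    A,B=[onplane(c,u,.015) for u in t];dd=A-B;print(c,(A+B)/2,np.degrees(np.arctan2(dd[1],dd[0])))
P=np.r_[m[:2]-.13*R[:2,1],0]
print("tab pred top",proj("top",P+np.array([[0,.026,.16],[0,-.026,.16]])@R.T),"seen 263.4,214/283.8,212.8")
E
```

```text
[0.60748318 0.01951676 0.01286579] 0.1111165007830266 [0.50767219 0.01109098 0.01361387] 0.23495891994477347
bay [0.55757768 0.01530387 0.01323983] 0.10016600578797974 yaw 4.825313646698289 pur [ 0.56851304 -0.11423538]
top [0.55700884 0.01512902 0.015     ] 4.768849203018593
side [0.55785388 0.0166701  0.015     ] 5.161652278747323
tab pred top [[262.5030519  213.79046864]
 [284.39937133 212.11391219]] seen 263.4,214/283.8,212.8
```

Request:
{"fn": "move_arm", "kwargs": {
  "targets": [
    [[0.4,0,0,0.03,0,0,10],[0.4,0.03,0.06,0,0,0,10],[0.4,0.03,0.06,0,0,0,10],[0.4,0.03,0.06,0,0,0,10],[0.4,0.03,0.06,0,0,0,10]]
  ],
  "grip_force": 30
}}

```text
time: 1.52
position: [0.3559, -0.2677, 0.2708]
eef_rot: [[0.232, 0.973, 0.001], [0.973, -0.232, -0.0], [-0.0, 0.001, -1.0]]
force: [1.1, -0.1, -0.1]
width: 0.607
grip_force: 0.0
```

Request:
{"fn": "move_arm", "kwargs": {
  "targets": [
    [[0.4,0.016,0.0525,0,0,0,4],[0.4,0.016,0.0525,0,0,0,4],[0.4,0.016,0.0525,0,0,0,4],[0.4,0.016,0.0525,0,0,0,4],[0.4,0.016,0.0525,0,0,0,4]]
  ]
}}

```text
time: 2.15
position: [0.4357, -0.0052, 0.2709]
eef_rot: [[-0.112, 0.994, 0.001], [0.994, 0.112, -0.0], [-0.0, 0.001, -1.0]]
force: [0.3, 0.1, -0.2]
width: 0.596
grip_force: 0.0
```

Request:
{"fn": "move_arm", "kwargs": {
  "targets": [
    [[0.4,0.016,0.0525,-0.02,0,0,4],[0.4,0.016,0.0525,-0.02,0,0,4],[0.4,0.016,0.0525,-0.02,0,0,4],[0.4,0.016,0.0525,-0.03,0,0,4],[0.4,0.014,0.0525,-0.03,0,0,0]]
  ]
}}

```text
time: 2.78
position: [0.5139, 0.2574, 0.1499]
eef_rot: [[-0.38, 0.925, 0.001], [0.925, 0.38, 0.0], [-0.0, 0.001, -1.0]]
force: [0.6, -0.1, 0.3]
width: 0.601
grip_force: 0.0
```

```bash
python3 - <<'E'
from h import *
o=manip.get_obs();print(o["time"],o["position"],np.degrees(np.arctan2(o["eef_rot"][1][1],o["eef_rot"][0][1])))
im=imaging.capture("side");crop=cv2.resize(im[220:384,170:380],None,fx=3,fy=3,interpolation=cv2.INTER_CUBIC);cv2.imwrite("pics/s1.png",crop[:,:,::-1])
E
```

```text
2.775 [0.51385954 0.25740207 0.14985839] 22.348274251807506
```

View pics/s1.png

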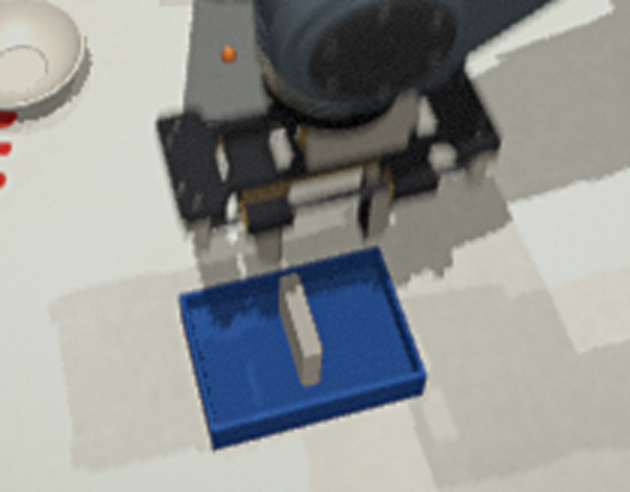

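The crop shows the open gripper still behind the tray and moving; the rib (crop (300,330)) is in the tray's middle, between the fingers' lines. I'll settle, then descend.

Request:
{"fn": "move_arm", "kwargs": {
  "targets": [
    [[0.4,0,0,0,0,0,0],[0.4,0,0,-0.03,0,0,0],[0.4,0,0,0,0,0,0]]
  ]
}}

```text
time: 3.2
position: [0.5127, 0.2541, 0.1202]
eef_rot: [[-0.378, 0.926, -0.002], [0.926, 0.378, -0.001], [-0.0, -0.002, -1.0]]
force: [-0.7, 0.3, 0.3]
width: 0.597
grip_force: 0.0
```

Request:
{"fn": "move_arm", "kwargs": {
  "targets": [
    [[0.4,0.0095,0.0174,0,0,0,0],[0.4,0,0,-0.02,0,0,0],[0.4,0,0,-0.025,0,0,0],[0.4,0,0,-0.026,0,0,0],[0.4,0,0,0,0,0,0]]
  ]
}}

```text
time: 3.82
position: [0.5227, 0.272, 0.0499]
eef_rot: [[-0.378, 0.926, -0.001], [0.926, 0.378, -0.001], [-0.0, -0.001, -1.0]]
force: [-0.5, 0.1, -0.6]
width: 0.6
grip_force: 0.0
```

Request:
{"fn": "move_arm", "kwargs": {
  "targets": [
    [[1,0,0,0,0,0,0],[1,0,0,0,0,0,0],[1,0,0,0,0,0,0],[1,0,0,0,0,0,0],[1,0,0,0,0,0,0]]
  ],
  "grip_force": 35
}}

```text
time: 4.45
position: [0.5228, 0.2729, 0.0498]
eef_rot: [[-0.379, 0.925, -0.0], [0.925, 0.379, -0.0], [-0.0, -0.0, -1.0]]
force: [-1.0, -0.3, 3.5]
width: 0.148
grip_force: 35.0
```

Request:
{"fn": "move_arm", "kwargs": {
  "targets": [
    [[1,0,0,0.03,0,0,0],[1,0,0,0.04,0,0,0],[1,0.007,-0.04,0,0,0,-4.4],[1,0.007,-0.04,0,0,0,-4.3],[1,0.007,-0.04,0,0,0,-4.3]]
  ]
}}

```text
time: 5.08
position: [0.5437, 0.1517, 0.1194]
eef_rot: [[-0.159, 0.987, -0.001], [0.987, 0.159, -0.0], [-0.0, -0.001, -1.0]]
force: [0.3, 0.0, -3.2]
width: 0.15
grip_force: 35.0
```

Request:
{"fn": "move_arm", "kwargs": {
  "targets": [
    [[1,0.007,-0.04,0,0,0,-4.4],[1,0.007,-0.04,0,0,0,0],[1,0,-0.04,0,0,0,0],[1,0,-0.0175,0,0,0,0],[1,0,0,0,0,0,0]]
  ]
}}

```text
time: 5.7
position: [0.5578, 0.015, 0.1195]
eef_rot: [[-0.084, 0.996, -0.0], [0.996, 0.084, 0.0], [0.0, -0.0, -1.0]]
force: [-0.2, 0.2, -2.6]
width: 0.149
grip_force: 35.0
```

```bash
python3 - <<'E'
from h import *
o=manip.get_obs();print(o["time"],o["position"],o["force"],np.degrees(np.arctan2(o["eef_rot"][1][1],o["eef_rot"][0][1])))
z=o["position"][2]-.0498
M={}
for c in CP:
    im=imaging.capture(c);cv2.imwrite(f"pics/{c}2.png",im[:,:,::-1]);M[c]=traymask(im)
    print(c,M[c].sum(),fit({c:M[c]},TB,[.558,.0155,.085],z))
print(fit(M,TB,[.558,.0155,.085],z))
a=cv2.imread("pics/top2.png")[130:290,150:350];b=cv2.imread("pics/side2.png")[130:290,170:370]
cv2.imwrite("pics/c2.png",cv2.resize(np.hstack([a,b]),None,fx=2,fy=2,interpolation=cv2.INTER_CUBIC))
E
```

```text
5.7 [0.55776581 0.01496798 0.11946423] [-0.20191618  0.20912655 -2.57283007] 4.805304215226921
top 70.0 (array([ 0.55278676, -0.01042169,  0.47564853]), np.float64(33.16913165266106))
side 2518.0 (array([0.55787736, 0.01426996, 0.08656654]), np.float64(0.02560077247737856))
(array([ 0.55251682, -0.00229258,  0.36358229]), np.float64(33.59329088267555))
```

View pics/c2.png

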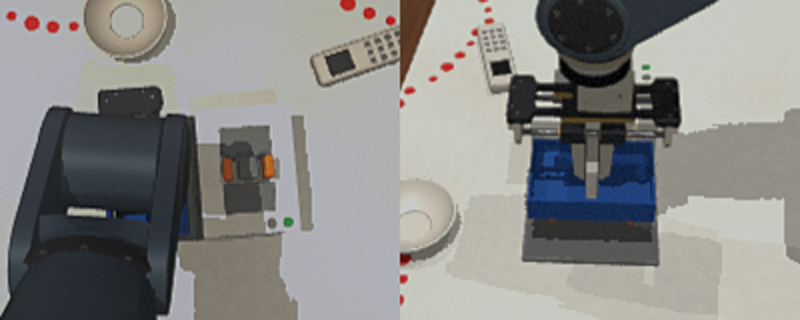

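The crops show the tray level above the foot plate, lined up with it (side crop: tray (592,190), plate (592,245)).

Request:
{"fn": "move_arm", "kwargs": {
  "targets": [
    [[1,0,0.0015,-0.02,0,0,0],[1,0,0,-0.022,0,0,0],[1,0,0,-0.004,0,0,0],[1,0,0,-0.004,0,0,0],[1,0,0,0,0,0,0]]
  ]
}}

```text
time: 6.42
position: [0.5581, 0.0172, 0.0701]
eef_rot: [[-0.086, 0.996, 0.001], [0.996, 0.086, 0.0], [-0.0, 0.001, -1.0]]
force: [-0.3, -0.3, -2.6]
width: 0.147
grip_force: 35.0
```

Request:
{"fn": "move_arm", "kwargs": {
  "targets": [
    [[1,0,0,-0.003,0,0,0],[1,0,0,-0.003,0,0,0],[1,0,0,0,0,0,0]]
  ]
}}

```text
time: 6.8
position: [0.5578, 0.0169, 0.0635]
eef_rot: [[-0.085, 0.996, -0.0], [0.996, 0.085, 0.0], [0.0, -0.0, -1.0]]
force: [0.0, 0.1, -2.1]
width: 0.148
grip_force: 35.0
```

Request:
{"fn": "move_arm", "kwargs": {
  "targets": [
    [[1,0,0,-0.003,0,0,0],[1,0,0,-0.003,0,0,0],[1,0,0,0,0,0,0]]
  ]
}}

```text
time: 7.18
position: [0.5579, 0.0169, 0.0578]
eef_rot: [[-0.085, 0.996, -0.0], [0.996, 0.085, -0.0], [-0.0, -0.0, -1.0]]
force: [-1.4, 0.4, 2.0]
width: 0.148
grip_force: 35.0
```

Request:
{"fn": "move_arm", "kwargs": {
  "targets": [
    [[0.4,0,0,-0.0005,0,0,0],[0.4,0,0,0,0,0,0],[0.4,0,0,0,0,0,0],[0.4,0,0,0.03,0,0,0],[0.4,0,0,0.06,0,0,0]]
  ]
}}

```text
time: 7.8
position: [0.5567, 0.0169, 0.1465]
eef_rot: [[-0.085, 0.996, -0.004], [0.996, 0.085, 0.0], [0.001, -0.004, -1.0]]
force: [1.4, -0.0, 1.0]
width: 0.587
grip_force: 0.0
```

Request:
{"fn": "move_arm", "kwargs": {
  "targets": [
    [[0,0,0,0.06,0,0,10],[0,0,0,0.04,0,0,10],[0,0,0,0,0,0,10],[0,0,0,0,0,0,10],[0,0,0,0,0,0,10]]
  ],
  "grip_force": 35
}}

```text
time: 8.43
position: [0.5579, 0.0169, 0.2473]
eef_rot: [[-0.821, 0.57, 0.0], [0.57, 0.821, -0.0], [-0.0, 0.0, -1.0]]
force: [0.2, 0.1, -0.0]
width: 0.994
grip_force: 0.0
```

Request:
{"fn": "move_arm", "kwargs": {
  "targets": [
    [[0,0.002,-0.03,0,0,0,10],[0,0.002,-0.03,0,0,0,10],[0,0.002,-0.03,0,0,0,10],[0,0.002,-0.03,0,0,0,10],[0,0.003,-0.01,0,0,0,0]]
  ]
}}

```text
time: 9.05
position: [0.5689, -0.1143, 0.2471]
eef_rot: [[-0.997, -0.083, -0.0], [-0.083, 0.997, -0.0], [0.0, -0.0, -1.0]]
force: [-0.7, -0.1, 0.2]
width: 1.0
grip_force: 0.0
```

```bash
python3 - <<'E'
from h import *
o=manip.get_obs();print(o["time"],o["position"],o["force"],o["width"],np.degrees(np.arctan2(o["eef_rot"][1][1],o["eef_rot"][0][1])),o["joint_pos"])
im=imaging.capture("side");cv2.imwrite("pics/s3.png",cv2.resize(im[130:290,170:370],None,fx=3,fy=3,interpolation=cv2.INTER_CUBIC)[:,:,::-1])
m=traymask(im);print(m.sum(),fit({"side":m},TB,[.558,.0155,.085],.008),fit({"side":m},TB,[.558,.0155,.085],.014))
E
```

```text
9.05 [ 0.56887174 -0.11430421  0.24710514] [-0.74085318 -0.05145607  0.23809825] 1.0003266183973878 94.73246583871558 [-1.59562155e+01  2.28750251e+01  8.96063276e+01 -3.86602076e-03
  6.75216940e+01 -1.10687203e+02]
2397.0 (array([0.55893065, 0.01479625, 0.08099604]), np.float64(0.020808690601814357)) (array([0.5583387 , 0.01915395, 0.07860417]), np.float64(0.022328564300146424))
```

View pics/s3.png

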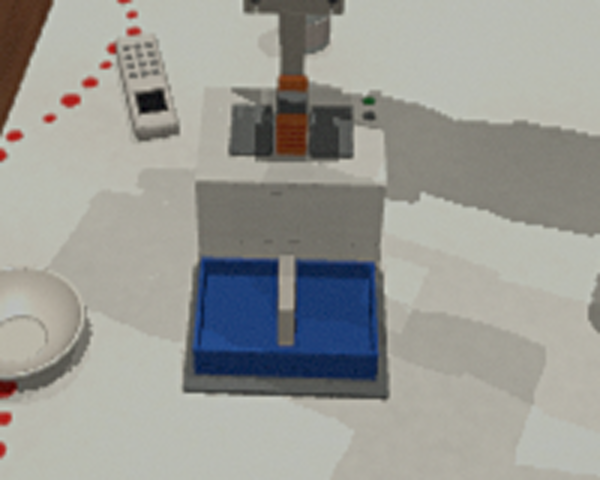

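The tray sits level inside the foot plate (crop tray (288,320)), both walls parallel to it; the gripper stands above the orange tabs at (291,115). Descending on the cassette.

Request:
{"fn": "move_arm", "kwargs": {
  "targets": [
    [[0,0,0,-0.04,0,0,0],[0,0,0,-0.03,0,0,0],[0,0,0,-0.016,0,0,0],[0,0,0,-0.016,0,0,0],[0,0,0,0,0,0,0]]
  ]
}}

```text
time: 9.72
position: [0.5687, -0.1128, 0.1446]
eef_rot: [[-0.996, -0.085, -0.001], [-0.085, 0.996, 0.0], [0.001, 0.0, -1.0]]
force: [-0.5, 0.3, 0.6]
width: 1.001
grip_force: 0.0
```

Request:
{"fn": "move_arm", "kwargs": {
  "targets": [
    [[1,0,0,0,0,0,0],[1,0,0,0,0,0,0],[1,0,0,0,0,0,0],[1,0,0,0,0,0,0],[1,0,0,0,0,0,0]]
  ],
  "grip_force": 35
}}

```text
time: 10.35
position: [0.569, -0.1132, 0.1454]
eef_rot: [[-0.996, -0.085, 0.0], [-0.085, 0.996, -0.0], [-0.0, -0.0, -1.0]]
force: [-0.1, -0.2, 2.2]
width: 0.515
grip_force: 4.6
```

Request:
{"fn": "move_arm", "kwargs": {
  "targets": [
    [[1,0,0,0,0,0,0],[1,0,0,0,0,0,0]]
  ]
}}

```text
time: 10.6
position: [0.5691, -0.1133, 0.1458]
eef_rot: [[-0.996, -0.085, 0.001], [-0.085, 0.996, -0.0], [-0.001, -0.001, -1.0]]
force: [-0.6, 0.1, 5.2]
width: 0.453
grip_force: 35.0
```

```bash
python3 - <<'E'
from h import *
o=manip.get_obs();print(o["time"],o["position"],o["force"],o["wrist_torque"],o["width"],o["grip_force"])
c=[]
for n,(x,y) in(("side",(200,100)),("top",(200,150))):
    im=imaging.capture(n);c.append(im[y:y+110,x:x+130])
cv2.imwrite("pics/c4.png",cv2.resize(np.hstack(c),None,fx=3,fy=3,interpolation=cv2.INTER_CUBIC)[:,:,::-1])
E
```

```text
10.6 [ 0.56912861 -0.11334496  0.14576917] [-0.61872812  0.09213625  5.23586137] [-0.05547651  0.09446588  0.01066891] 0.45315980247999715 35.037009716033936
```

View pics/c4.png

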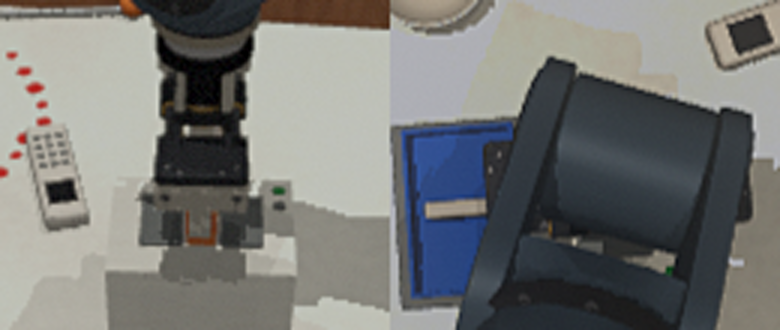

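The finger covers the +y tab, with orange visible on both sides of it at crop (203,228); the tray is undisturbed. Now a short test lift.

Request:
{"fn": "move_arm", "kwargs": {
  "targets": [
    [[1,0,0,0.003,0,0,0],[1,0,0,0.004,0,0,0],[1,0,0,0.004,0,0,0],[1,0,0,0,0,0,0]]
  ]
}}

```text
time: 11.2
position: [0.569, -0.1131, 0.1565]
eef_rot: [[-0.996, -0.085, 0.0], [-0.085, 0.996, -0.0], [-0.0, -0.0, -1.0]]
force: [0.6, 0.4, -2.1]
width: 0.457
grip_force: 35.0
```

Request:
{"fn": "move_arm", "kwargs": {
  "targets": [
    [[1,0,0,0.015,0,0,0],[1,0,0,0.02,0,0,0],[1,0,0,0.02,0,0,0],[1,0,0,0.025,0,0,0],[1,0,0,0.015,0,0,0]]
  ]
}}

```text
time: 11.82
position: [0.5692, -0.1132, 0.2531]
eef_rot: [[-0.996, -0.085, 0.002], [-0.085, 0.996, -0.001], [-0.002, -0.001, -1.0]]
force: [-0.4, 0.4, -2.0]
width: 0.457
grip_force: 35.0
```

Request:
{"fn": "move_arm", "kwargs": {
  "targets": [
    [[1,0,0,0,0,0,0],[1,0,0,0,0,0,0]]
  ]
}}

```text
time: 12.08
position: [0.5685, -0.113, 0.2504]
eef_rot: [[-0.996, -0.085, -0.001], [-0.085, 0.996, 0.0], [0.001, 0.0, -1.0]]
force: [-1.6, -0.2, -2.1]
width: 0.453
grip_force: 35.0
```

```bash
python3 - <<'E'
from h import *
o=manip.get_obs();print(o["time"],o["position"],o["force"],o["wrist_torque"],o["width"],o["grip_force"])
im=imaging.capture("side")[90:270,150:380]
cv2.imwrite("pics/c5.png",cv2.resize(im,None,fx=3,fy=3,interpolation=cv2.INTER_CUBIC)[:,:,::-1])
E
```

```text
12.075 [ 0.56851805 -0.11303692  0.2503582 ] [-1.59407549 -0.19853481 -2.13386096] [ 0.0850327  -0.15480161 -0.0126401 ] 0.45318796164064307 34.981770515441895
```

View pics/c5.png

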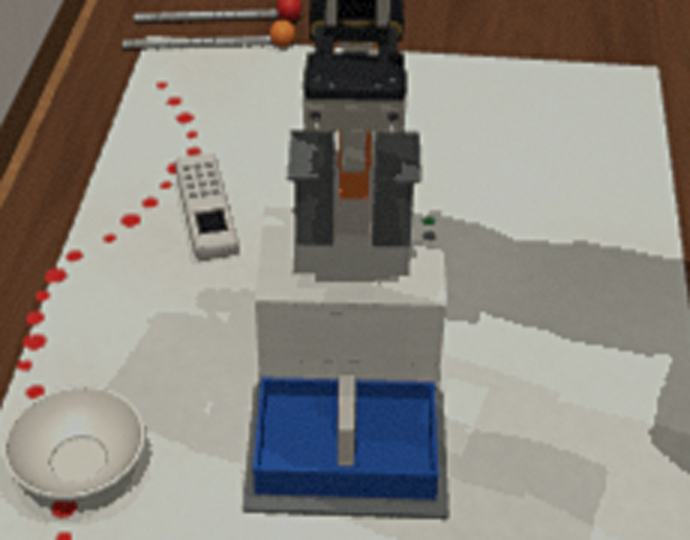

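The cassette is upright and out of the well (underside at crop (352,275)), with the tray still seated at (345,435).

Request:
{"fn": "move_arm", "kwargs": {
  "targets": [
    [[1,-0.002,0.02,0,0,0,0],[1,-0.003,0.03,0,0,0,0],[1,-0.003,0.035,0,0,0,0],[1,-0.002,0.03,0,0,0,0],[1,-0.001,0.0145,0,0,0,0]]
  ]
}}

```text
time: 12.75
position: [0.5574, 0.0184, 0.2508]
eef_rot: [[-0.996, -0.087, -0.001], [-0.087, 0.996, 0.0], [0.001, 0.0, -1.0]]
force: [-0.3, 0.1, -1.2]
width: 0.454
grip_force: 35.0
```

Request:
{"fn": "move_arm", "kwargs": {
  "targets": [
    [[1,0,0,0,0,0,0],[1,0,0,0,0,0,0],[1,0,0,0,0,0,0],[1,0,0,0,0,0,0]]
  ]
}}

```text
time: 13.25
position: [0.5579, 0.0158, 0.2511]
eef_rot: [[-0.996, -0.084, -0.0], [-0.084, 0.996, -0.0], [0.0, -0.0, -1.0]]
force: [0.4, 0.4, -1.2]
width: 0.454
grip_force: 35.0
```

```bash
python3 - <<'E'
from h import *
o=manip.get_obs();print(o["time"],o["position"],o["force"],o["dq"],o["width"],o["grip_force"])
im=imaging.capture("side")[90:270,150:380]
cv2.imwrite("pics/c6.png",cv2.resize(im,None,fx=3,fy=3,interpolation=cv2.INTER_CUBIC)[:,:,::-1])
E
```

```text
13.25 [0.55793444 0.01582048 0.25109005] [ 0.42061287  0.42786325 -1.18665395] [ 0.15587261 -0.1088968   0.04571245 -0.10864657 -0.00705428  0.06589632] 0.4544103200224335 34.98197615146637
```

View pics/c6.png

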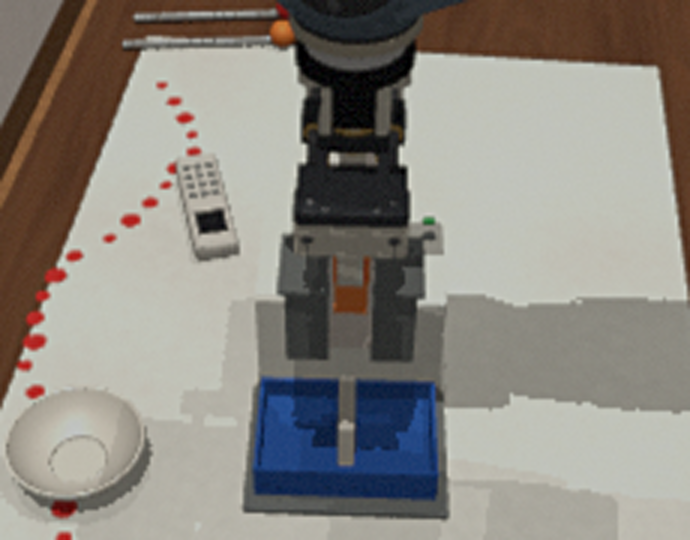

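The cassette is held upright over the tray (underside at about (350,365), tray at (345,435)). The tray is still seated, and the dish and handset have not moved. Handing in.

```bash
python3 -c "
from workcell import manip
print(manip.close_job())"
```

```text
the job is handed in; nothing more can be done
None
```

The job is handed in at about 13 s with no verdict returned: the tray looked fully seated on both pegs and released, and the cassette was held upright by its squeezed catches over the tray's middle, with its underside about 0.14 m above the tray's.

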